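# Seat the flat-sided vial carrier in the autosampler dock

## Robot

A 7-joint arm with a two-finger parallel gripper is mounted at the origin on the work surface. World frame = base frame: x ahead of the robot, y to its left, z up, the work surface at z = 0. Lengths are in m, angles in rad, forces in N, time in s.
With the tool pointing down it reaches from about 0.35 to 0.9 m from the base axis. Payload 8.1 kg.
Tool frame: the origin (TCP) lies at the very end of the fingers, on their centre line; the grasp point (between the pads) lies 19 mm behind it (arm.grip_depth is the distance from the TCP to the grasp point, in m); x points along the fingers, z is the direction in which the jaws open and shut, and the axes are right-handed (so a half turn about x gives the same grasp; the last joint's range is limited). The gripper opens to 92 mm and grips with 3 to 60 N. Pads are 19 mm wide; open, the fingers measure 130 mm over their backs; the gripper's body (75 mm by 190 mm) begins 47 mm behind the grasp point.
Start: joints at [-1.299, 0.434, 0.025, 1.573, -0.012, 1.134, -0.075], TCP at [0.229, 0.582, 0.227] pointing down, gripper open.
Joint ranges: [-2.62, 2.62], [-0.44, 2.09], [-1.27, 1.32], [0.08, 2.57], [-1.32, 4.46], [0.12, 2], [-2.74, 2.74]. Speed limits (rad/s): [2.22, 2.22, 3.01, 3.01, 3.14, 3.14, 3.14].

## Interface

Orientations are given as a rotation vector (axis times angle).
In Python, from cell import status, cams, arm gives the robot as it stands. The module is installed in compiled form; this text tells all that it offers.
- The arm moves only by the tool step_arm, never from a script. Its argument "rows" is a list of rows, each a list of 7 numbers: the gripper command: -1 is fully open, 1 is shut, values between are in proportion, then the shift along the tool's x, y, z as a fraction of full scale, then the turn, a rotation vector about the tool's x, y, z as a fraction of full scale. In form: [[grip, x, y, z, rx, ry, rz], ...]. A call has 1 to 12 rows; each row is the pose to reach, as a shift and turn from the pose commanded when the call began, along the tool's axes at that moment; what a row does not reach only later rows make up. Full scale, the value 1, is 80 cm for a shift and 60 degrees for a turn. A row lasts 1/12 s, in which the tool goes at most 41.7 mm and 7.16 degrees, less where a joint would pass 70% of its speed; a pose out of reach is approached as far as the arm can. A call with a number of a shift or a turn outside -1 to 1 is refused whole. A call with a gripper value outside its range is refused whole. The fingers move at their own pace and stop on an object; "newtons" is the grip in N (left out, the last holds). Time passes only in rows, so rows that repeat a pose let the fingers close. It gives the time, the measured TCP pose, the force and the opening at its end, in the units of the state.
- status.observe(): the state, without advancing time (a new reading comes with each control period).
- cams.get_image(name): name is "side" or "top" or "wrist"; returns a dict with "pixels" (480x640x3 uint8, red, green, blue), "range_z" (480x640 float32, m along the optical axis (not along the pixel's ray), 0 where there is no reading), "camera_matrix" (3x3 intrinsics, pixels), "eye" and "attitude" of the camera in the world; the wrist camera has in their place "tool_from_camera" (4x4, takes a point from camera to tool coordinates, whose origin is the TCP and whose axes are the tool frame's). Camera axes: x right, y down, z forward; pixel columns grow to the right and rows downward; lengths in m; the calibration is good to about 2 mm. A picture is of the moment at which its call begins: read the wrist's pose just before it.
- arm.sign_off(): hands the job in, once; it reports no verdict.
The state is a dict: "clock": time; "joints": joint angles; "dq": joint speeds; "joint_efforts": joint torques, N m; "position": TCP position; "ee_rot": TCP orientation; "force": force on the tool from outside, world axes, zero at the start; "ft_torque": the same for the moment, N m; "width": opening from 0.0 (shut) to 1.0 (fully open).
Only numpy, scipy, OpenCV 4.12 (cv2) and the standard library are available. Lean on these libraries where they do the work, as an engineer would, in place of code of your own. Each camera call takes 0.05 s, during which the arm holds its last target.

## Task

Load the autosampler: pick up the vial carrier that has one flat side and lower it into the dock's collar with its flat against the collar's flat, so that it sits level and fully home on the dock's floor, and let go. Do not drop or slam it in, and leave the round and the square carrier where they are.

Things in the scene. Friction and masses are not known exactly. Their poses are not given: they have to be found in the camera images.
- flat_carrier: Grey metal disc, 80 mm across, 24 thick, one side cut flat (D-shaped from above), 0.17-0.34 kg, loose, upright. Origin: underside, centre of the round outline; z up. Flat faces its -x, 26 mm from origin. White grip bar over the origin: 36 mm along x, 14 thick along y, 24 to 86 mm above the underside; pinch across its thickness. Six fixed vials around it, tops at 38 mm: keep fingers above.
- dock: Fixed grey plate 190 x 140 x 10 mm with white open D-shaped collar. Origin: centre of its round outline, at bench height; z up. Floor 10 mm up, rim 26. Flat wall on -x side. At the floor, flat wall 28.5 mm, round wall 42.5 from origin; walls flare out 6 mm to the rim and guide. Carrier goes home only with its x along dock's x (about 10 deg). Hump 40 mm high 67 to 113 mm out on +x.
- round_carrier: Bystander: fully round grey metal carrier, 80 mm across, 24 mm thick, with the same grip bar (36 x 14 mm, top at 86 mm) and eight vials; loose on the bench. Origin: centre of the underside.
- square_carrier: Bystander: square grey metal carrier, 74 x 74 mm, 24 mm thick, with the same grip bar (36 x 14 mm, top at 86 mm) and six vials; loose on the bench. Origin: centre of the underside.
There are look-alikes about, which are no part of the job. Leave any black, green or turquoise look-alike of the flat_carrier alone.

How it is judged:
By the outcome, as a careful person would: the job done as asked, in the order asked, and still so for the second after the job is handed in, with the robot touching nothing.
It also fails if it takes over 38 s, if anything falls off the work surface, if the arm or the gripper's body presses on something with over 40 N, if the wrist force passes 120 N, or if a joint passes its speed limit or range.

## Working session

There is one attempt and no reset: what is moved stays moved. The work goes in short steps, Python scripts to look and compute and a tool call to move; the robot and the scene stay as the last step left them, time stands still between calls to the robot, and variables do not carry over. Pictures are saved under pics/ and viewed, and the job is handed in when it is done.

Besides the shell and the picture viewer there is one more tool, called after "Request:" as a command line: name --pt "numbers of a row" for each row, then --argument value for the rest. step_arm: Moves the arm, as the interface text tells. Its arguments: {"type":"object","properties":{"rows":{"type":"array","items":{"type":"array","items":{"type":"number"}}},"newtons":{"type":"number"}},"required":["rows"]}

```bash
mkdir -p pics; cat > h.py <<'E'
import numpy as np,cv2
from scipy.spatial.transform import Rotation as R
from cell import status,cams,arm
def save(n,tag):
    s=status.observe(); im=cams.get_image(n)
    cv2.imwrite(f'pics/{tag}.png',im['pixels'][:,:,::-1])
    np.savez(f'pics/{tag}.npz',pos=s['position'],rot=s['ee_rot'],**im)
    return s,im
E
python3 - <<'E'
from h import *
for n in('top','side'):
    s,im=save(n,n+'0')
    print(n,im['camera_matrix'].tolist(),im['eye'],im['attitude'])
print(s)
E
```

```text
top [[475.26737770869363, 0.0, 322.38141377397903], [0.0, 475.26737770869363, 238.3000283681583], [0.0, 0.0, 1.0]] [ 0.46898646 -0.0463585   0.92369103] [-2.17593475  2.1329698  -0.10744208]
side [[469.95869770491004, 0.0, 312.67818232748243], [0.0, 469.95869770491004, 238.1241328060493], [0.0, 0.0, 1.0]] [ 0.4136188  -0.71303541  0.42233502] [-2.03226745  0.22763336 -0.16076567]
{'clock': 0.05, 'joints': array([-1.29858385,  0.43520255,  0.02500325,  1.5740601 , -0.0116184 ,
        1.13398671, -0.07513209]), 'dq': array([ 0.00019306, -0.00126042, -0.00017995, -0.00310335, -0.00031448,
        0.00151458, -0.00064666]), 'joint_efforts': array([ 4.04527236e-03, -6.69775343e+01,  9.89267305e-01, -3.15484965e+01,
       -6.07780670e-02,  3.74776789e-02,  6.65024686e-05]), 'position': array([0.22869521, 0.58113271, 0.22597232]), 'ee_rot': array([-0.92966812,  1.36476952,  0.92808751]), 'force': array([-0.60725531, -0.62061398, -0.3111645 ]), 'ft_torque': array([-0.00604236,  0.02639641,  0.00339631]), 'width': 0.9978871039739116}
```

View pics/top0.png

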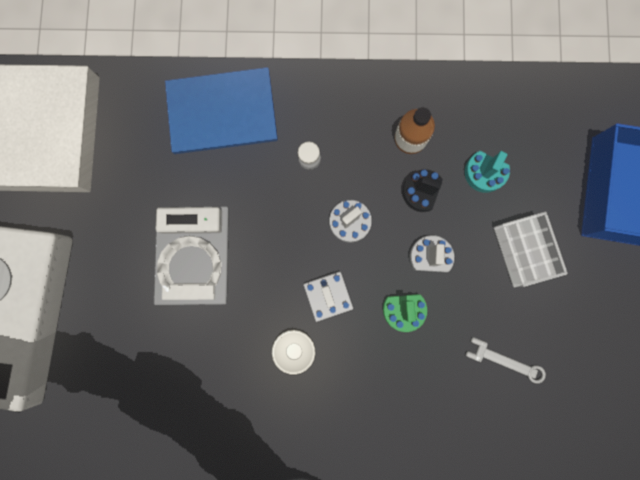

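View pics/side0.png

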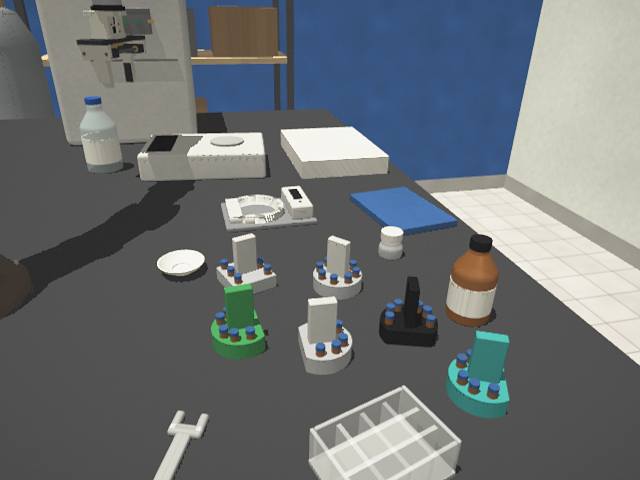

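The top view shows these candidates: grey/white D at (433,255), round grey at (350,221), square at (328,297), black D at (423,189), green D at (406,311), turquoise D at (488,170). My choice is the grey one at (433,255). The dock is at (190,265), with its display hump towards the top of the image and its flat wall at the bottom. I'll check the choice in a close crop and measure.

```bash
python3 - <<'E'
from h import *
a=cv2.imread('pics/top0.png')
c=np.hstack([cv2.resize(a[220:290,400:470],(400,400),interpolation=cv2.INTER_CUBIC),cv2.resize(a[200:310,140:250],(400,400),interpolation=cv2.INTER_CUBIC)])
cv2.imwrite('pics/crop0.png',c)
d=np.load('pics/top0.npz');K=d['camera_matrix'];Rm=R.from_rotvec(d['attitude']).as_matrix();e=d['eye'];z=d['range_z']
v,u=np.mgrid[:480,:640]
P=np.stack([(u-K[0,2])/K[0,0]*z,(v-K[1,2])/K[1,1]*z,z],-1)@Rm.T+e
np.save('pics/P.npy',P)
for p in [(433,255),(440,254),(433,275),(350,221),(400,280),(190,265),(190,220),(190,292),(160,240)]: print(p,P[p[1],p[0]].round(4))
# carrier region
def reg(x0,x1,y0,y1,lo,hi):
    m=np.zeros((480,640),bool);m[y0:y1,x0:x1]=1
    return m&(P[...,2]>lo)&(P[...,2]<hi)
m=reg(400,465,228,280,.07,.1);ys,xs=np.where(m);print('bar',m.sum(),P[m].mean(0),'px',xs.mean(),ys.mean(),cv2.minAreaRect(P[m][:,:2].astype(np.float32)*1000))
m=reg(400,465,228,280,.015,.03);print('disc',m.sum(),P[m].min(0),P[m].max(0),cv2.minAreaRect(P[m][:,:2].astype(np.float32)*1000))
m=reg(145,235,200,310,.006,.014);print('plate',m.sum(),cv2.minAreaRect(P[m][:,:2].astype(np.float32)*1000))
m=reg(145,235,200,310,.034,.05);print('hump',m.sum(),P[m].mean(0),cv2.minAreaRect(P[m][:,:2].astype(np.float32)*1000))
m=reg(145,235,232,310,.021,.034);print('rim',m.sum(),P[m].mean(0),cv2.minAreaRect(P[m][:,:2].astype(np.float32)*1000))
E
```

```text
(433, 255) [ 0.542  -0.2325  0.0632]
(440, 254) [ 0.542  -0.2398  0.0865]
(433, 275) [ 0.5086 -0.2462 -0.0012]
(350, 221) [ 0.5979 -0.0807  0.0861]
(400, 280) [ 4.977e-01 -1.824e-01 -4.000e-04]
(190, 265) [0.5179 0.2232 0.0116]
(190, 220) [0.6011 0.219  0.0411]
(190, 292) [0.4662 0.2162 0.026 ]
(160, 240) [0.5653 0.2847 0.0104]
bar 198 [ 0.54156704 -0.23799457  0.08420195] px 438.7020202020202 254.34343434343435 ((542.1924438476562, -238.62928771972656), (35.57981872558594, 13.96397590637207), 0.3891685903072357)
disc 760 [ 0.51539293 -0.27937295  0.01515731] [ 0.58165663 -0.19984839  0.02986301] ((548.9163208007812, -239.97535705566406), (79.9406509399414, 65.54682159423828), 87.50265502929688)
plate 3419 ((537.82275390625, 222.84591674804688), (189.06146240234375, 141.27056884765625), 1.1993889808654785)
hump 1512 [0.60200679 0.22352016 0.03999669] ((601.9566040039062, 225.1890869140625), (45.91671371459961, 120.77119445800781), 1.0074455738067627)
rim 1676 [0.50309631 0.22267893 0.02582535] ((516.6920776367188, 222.951171875), (127.39830780029297, 120.04107666015625), 1.1823338270187378)
```

View pics/crop0.png

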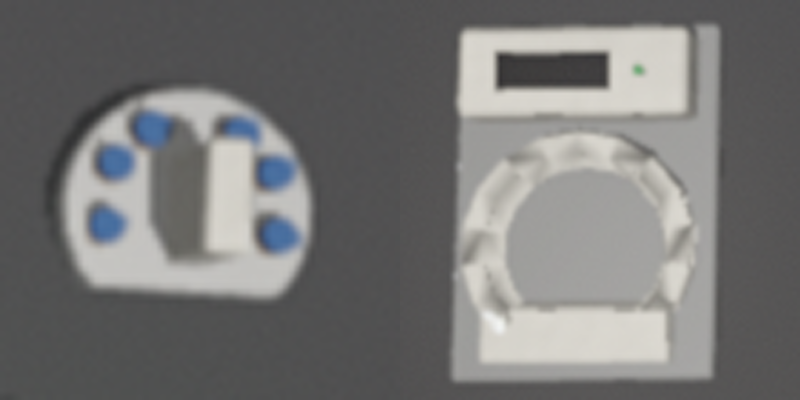

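The crop confirms it: grey D with a white bar, flat facing the bottom of the image (world -x). The dock's flat wall faces the same way. The bar top at z≈0.086, its 36×14 mm size and the 80 mm disc all match the description. Next I'll refine the dock origin and work out the moves.

```bash
cat >> h.py <<'E'
def plan(target,yaw):
    s=status.observe();T=R.from_rotvec(s['ee_rot']);M=T.as_matrix()
    best=None
    for k in(0,np.pi):
        # tool x down, tool z horizontal at angle yaw+90deg
        a=yaw+np.pi/2+k
        z=np.array([np.cos(a),np.sin(a),0]);x=np.array([0,0,-1.]);D=np.stack([x,np.cross(z,x),z],1)
        r=R.from_matrix(M.T@D).as_rotvec()
        if best is None or np.linalg.norm(r)<np.linalg.norm(best):best=r
    sh=M.T@(np.array(target)-s['position'])
    print('pos',s['position'].round(4),'q',s['joints'].round(3),'F',s['force'].round(2),'w',round(s['width'],3))
    print('shift frac',(sh/.8).round(4),'turn frac',(best/np.radians(60)).round(4),'tool axes',M.round(2).tolist())
E
python3 - <<'E'
from h import *
from scipy.optimize import least_squares
P=np.load('pics/P.npy')
m=np.zeros((480,640),bool);m[225:310,145:235]=1
L=P[m]; c0=np.array([.512,.223]); y=np.radians(1.2)
l=(L[:,:2]-c0)@np.array([[np.cos(y),-np.sin(y)],[np.sin(y),np.cos(y)]])
f=(abs(L[:,2]-.01)<.002)&(np.hypot(*l.T)<.05)
q=l[f];print('floor',f.sum(),q.min(0),q.max(0))
# per-angle floor edge
hull=cv2.convexHull((q*1000).astype(np.float32))[:,0];arc=hull[hull[:,0]>-15]
s=least_squares(lambda p:np.hypot(arc[:,0]-p[0],arc[:,1]-p[1])-p[2],[0,0,42]).x;print('circ mm',s,len(arc))
r=least_squares
plan([.542,-.239,.2],np.radians(-2))
E
```

```text
floor 1118 [-0.02870062 -0.04255954] [0.04494804 0.04324579]
circ mm [ 1.21435084  0.35791998 43.44304938] 18
pos [0.2287 0.5812 0.226 ] q [-1.299  0.435  0.025  1.574 -0.012  1.134 -0.075] F [-0.35 -0.94 -0.96] w 1.0
shift frac [ 0.0337 -0.7398 -0.8106] turn frac [-3.247e-01 -1.300e-03 -1.000e-04] tool axes [[-0.0, -0.93, 0.37], [-0.0, 0.37, 0.93], [-1.0, -0.0, -0.0]]
```

Request:
step_arm --pt "-1 0 -0.06 -0.065 -0.05 0 0" --pt "-1 0 -0.12 -0.13 -0.1 0 0" --pt "-1 0 -0.16 -0.175 -0.15 0 0" --pt "-1 0 -0.19 -0.21 -0.2 0 0" --pt "-1 0 -0.22 -0.245 -0.25 0 0" --pt "-1 0 -0.26 -0.28 -0.3 0 0" --pt "-1 0 -0.29 -0.32 -0.325 0 0" --pt "-1 0 -0.325 -0.355 -0.325 0 0" --pt "-1 0 -0.36 -0.39 -0.325 0 0" --pt "-1 0 -0.39 -0.43 -0.325 0 0" --pt "-1 0 -0.425 -0.465 -0.325 0 0" --pt "-1 0 -0.46 -0.5 -0.325 0 0"

```text
clock: 1.1
position: [0.4082, 0.1129, 0.2268]
ee_rot: [-1.184, 1.225, 1.184]
force: [2.0, 0.8, 0.5]
width: 0.999
```

```bash
python3 -c "
from h import *
plan([.542,-.239,.2],np.radians(-2))"
```

```text
pos [0.4082 0.1129 0.2268] q [-0.604  0.097  0.228  2.045 -0.026  1.002  1.174] F [2.01 0.76 0.51] w 0.999
shift frac [ 0.0333 -0.1823 -0.4339] turn frac [ 0.0004  0.0003 -0.0001] tool axes [[-0.0, -1.0, 0.03], [0.0, 0.03, 1.0], [-1.0, 0.0, 0.0]]
```

Request:
step_arm --pt "-1 0.004 -0.02 -0.045 0 0 0" --pt "-1 0.008 -0.04 -0.09 0 0 0" --pt "-1 0.012 -0.06 -0.135 0 0 0" --pt "-1 0.015 -0.08 -0.18 0 0 0" --pt "-1 0.019 -0.095 -0.225 0 0 0" --pt "-1 0.023 -0.115 -0.27 0 0 0" --pt "-1 0.027 -0.135 -0.315 0 0 0" --pt "-1 0.03 -0.15 -0.36 0 0 0" --pt "-1 0.033 -0.17 -0.405 0 0 0" --pt "-1 0.033 -0.182 -0.433 0 0 0" --pt "-1 0.033 -0.182 -0.433 0 0 0" --pt "-1 0.033 -0.182 -0.433 0 0 0"

```text
clock: 2.1
position: [0.5414, -0.2378, 0.1996]
ee_rot: [-1.181, 1.228, 1.182]
force: [-0.2, -0.0, 0.1]
width: 0.997
```

```bash
python3 -c "
from h import *
s,im=save('wrist','w1')
plan([.542,-.239,.05],np.radians(-2))
T=im['tool_from_camera'];K=im['camera_matrix'];z=im['range_z'];v,u=np.mgrid[:480,:640]
C=np.stack([(u-K[0,2])/K[0,0]*z,(v-K[1,2])/K[1,1]*z,z],-1)
P=(C@T[:3,:3].T+T[:3,3])@R.from_rotvec(s['ee_rot']).as_matrix().T+s['position']
ok=(z>0)&(abs(P[...,0]-.542)<.05)&(abs(P[...,1]+.239)<.05)
m=ok&(P[...,2]>.08)&(P[...,2]<.095)
vv,uu=np.where(m);print(m.sum(),uu.mean(),vv.mean(),P[m].mean(0),cv2.minAreaRect(P[m][:,:2].astype(np.float32)*1000))
m=ok&(P[...,2]>.018)&(P[...,2]<.03)
print('disc',m.sum(),cv2.minAreaRect(P[m][:,:2].astype(np.float32)*1000),P[m].max(0))
"
```

```text
pos [ 0.5414 -0.236   0.1997] q [ 0.007  0.42   0.442  1.721 -0.203  1.048  2.053] F [-0.05 -0.   -0.12] w 0.998
shift frac [ 0.1871 -0.0011 -0.0038] turn frac [-0.0004  0.0006 -0.0012] tool axes [[-0.0, -1.0, 0.04], [0.0, 0.04, 1.0], [-1.0, 0.0, 0.0]]
911 313.4687156970362 233.99560922063665 [ 0.54175065 -0.23875753  0.08576774] ((542.8014526367188, -238.77084350585938), (14.020537376403809, 35.39461135864258), 87.54730987548828)
disc 3329 ((549.6504516601562, -238.8255615234375), (79.40699768066406, 65.28475952148438), 87.79202270507812) [ 0.58219848 -0.19880875  0.02999614]
```

View pics/w1.png

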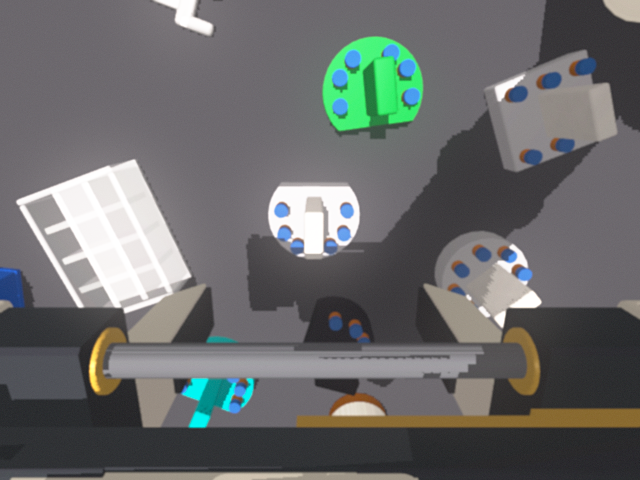

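The wrist view shows the grey D centred at (313,215), its bar at (313,230), with the fingers straddling it clear of neighbours. Bar measured at (0.5425, -0.2388), yaw -2.4°, agreeing with the top view. I'm going down.

Request:
step_arm --pt "-1 0.03 -0.001 -0.0035 0 0 0" --pt "-1 0.06 -0.001 -0.0035 0 0 0" --pt "-1 0.09 -0.001 -0.0035 0 0 0" --pt "-1 0.115 -0.001 -0.0035 0 0 0" --pt "-1 0.14 -0.001 -0.0035 0 0 0" --pt "-1 0.16 -0.001 -0.0035 0 0 0" --pt "-1 0.175 -0.001 -0.0035 0 0 0" --pt "-1 0.187 -0.001 -0.0035 0 0 0" --pt "-1 0.187 -0.001 -0.0035 0 0 0" --pt "-1 0.187 -0.001 -0.0035 0 0 0"

```text
clock: 2.98
position: [0.5426, -0.2385, 0.0509]
ee_rot: [-1.184, 1.225, 1.184]
force: [0.6, -0.1, 0.3]
width: 0.999
```

```bash
python3 -c "
from h import *
plan([.5425,-.2388,.05],np.radians(-2))
save('side','s1')"
```

```text
pos [ 0.5426 -0.2385  0.0509] q [ 0.072  0.598  0.366  1.854 -0.302  0.744  2.141] F [ 0.58 -0.11  0.31] w 0.999
shift frac [ 0.0011  0.0001 -0.0003] turn frac [ 0.0009  0.0003 -0.0002] tool axes [[-0.0, -1.0, 0.03], [0.0, 0.03, 1.0], [-1.0, 0.0, 0.0]]
```

View pics/s1.png

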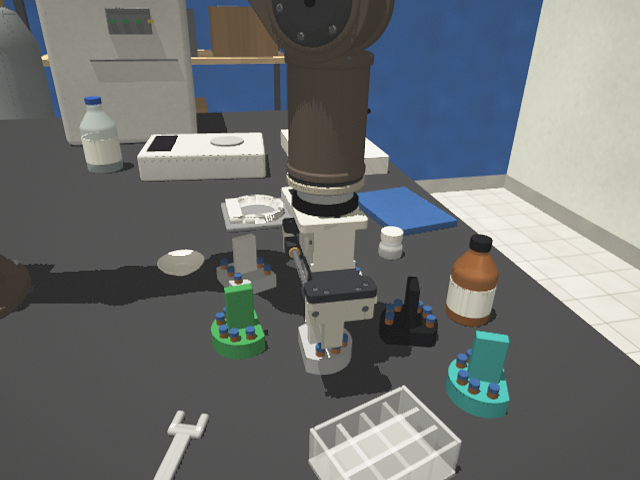

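The side view shows the fingers around the bar at (325,320), touching nothing else. Next is closing.

Request:
step_arm --pt "1 0 0 0 0 0 0" --pt "1 0 0 0 0 0 0" --pt "1 0 0 0 0 0 0" --pt "1 0 0 0 0 0 0" --pt "1 0 0 0 0 0 0" --pt "1 0 0 0 0 0 0" --pt "1 0 0 0 0 0 0" --pt "1 0 0 0 0 0 0" --pt "1 0 0 0 0 0 0" --pt "1 0 0 0 0 0 0" --newtons 30

```text
clock: 3.87
position: [0.5425, -0.239, 0.0507]
ee_rot: [-1.184, 1.225, 1.184]
force: [0.1, 0.6, 0.3]
width: 0.325
```

Request:
step_arm --pt "1 0 0 0 0 0 0" --pt "1 0 0 0 0 0 0" --pt "1 0 0 0 0 0 0" --pt "1 0 0 0 0 0 0" --pt "1 0 0 0 0 0 0" --pt "1 0 0 0 0 0 0" --pt "1 0 0 0 0 0 0"

```text
clock: 4.45
position: [0.5425, -0.239, 0.0506]
ee_rot: [-1.184, 1.225, 1.184]
force: [-0.5, 0.1, -1.6]
width: 0.151
```

The opening is 13.9 mm, so the bar is held. I'll lift to about 0.21.

Request:
step_arm --pt "1 -0.01 0 0 0 0 0" --pt "1 -0.025 0 0 0 0 0" --pt "1 -0.045 0 0 0 0 0" --pt "1 -0.07 0 0 0 0 0" --pt "1 -0.095 0 0 0 0 0" --pt "1 -0.12 0 0 0 0 0" --pt "1 -0.145 0 0 0 0 0" --pt "1 -0.17 0 0 0 0 0" --pt "1 -0.19 0 0 0 0 0" --pt "1 -0.2 0 0 0 0 0" --pt "1 -0.2 0 0 0 0 0"

```text
clock: 5.37
position: [0.5435, -0.2397, 0.2134]
ee_rot: [-1.186, 1.223, 1.18]
force: [0.4, 0.0, -1.2]
width: 0.149
```

```bash
python3 -c "
from h import *
plan([.5125,.2233,.21],np.radians(1.2))
save('side','s2')"
```

```text
pos [ 0.5435 -0.2397  0.2134] q [ 0.006  0.409  0.45   1.701 -0.199  1.073  2.054] F [ 0.38  0.01 -1.18] w 0.149
shift frac [0.0035 0.0589 0.577 ] turn frac [-0.0532 -0.001   0.0038] tool axes [[0.0, -1.0, 0.03], [-0.0, 0.03, 1.0], [-1.0, -0.0, -0.0]]
```

View pics/s2.png

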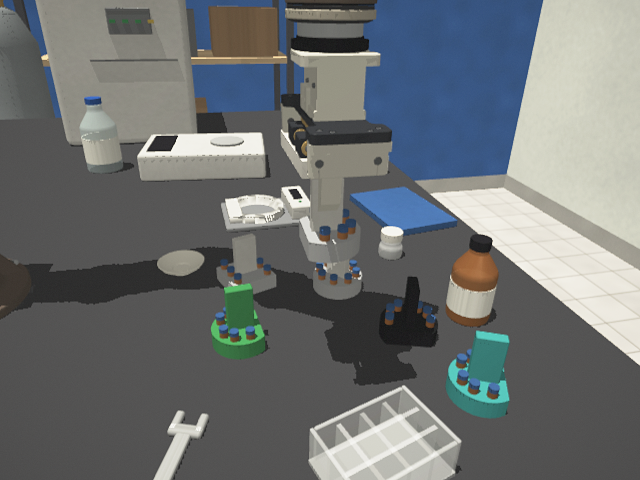

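The carrier is lifted, seen at (330,230), and may look slightly pitched. I'll measure its level and yaw in the wrist view.

```bash
cat >> h.py <<'E'
def wristP(tag):
    s,im=save('wrist',tag)
    T=im['tool_from_camera'];K=im['camera_matrix'];z=im['range_z'];v,u=np.mgrid[:480,:640]
    C=np.stack([(u-K[0,2])/K[0,0]*z,(v-K[1,2])/K[1,1]*z,z],-1)
    W=(C@T[:3,:3].T+T[:3,3])@R.from_rotvec(s['ee_rot']).as_matrix().T+s['position']
    W[z==0]=np.nan
    return s,im,W
def disc(tag,s,W):
    L=W-s['position']
    m=(abs(L[...,0])<.05)&(abs(L[...,1])<.05)&(L[...,2]<-.018)&(L[...,2]>-.036)
    A=L[m]
    for _ in range(5):
        B=np.c_[A[:,:2],np.ones(len(A))];p=np.linalg.lstsq(B,A[:,2],rcond=None)[0]
        r=A[:,2]-B@p;k=abs(r)<max(.0015,2*r.std())*1; A=A[k]
    print('disc n',len(A),'slope deg x,y',np.degrees(np.arctan(p[:2])).round(2),'z0 rel TCP',p[2],'rms',r.std(),'rect',cv2.minAreaRect(A[:,:2].astype(np.float32)*1000),A.min(0),A.max(0))
    return m
E
python3 -c "
from h import *
s,im,W=wristP('w2');disc('w2',s,W)"
```

```text
disc n 5924 slope deg x,y [0.15 0.12] z0 rel TCP -0.026497447285335082 rms 0.0005871780579966819 rect ((-5.715137481689453, -0.06804656982421875), (79.69622802734375, 39.86868667602539), 88.207275390625) [-0.02648656 -0.04022862 -0.02809448] [ 0.01538731  0.03957911 -0.0249877 ]
```

View pics/w2.png

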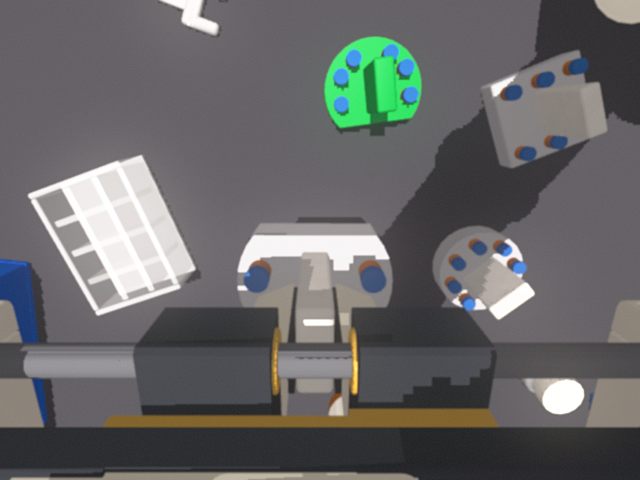

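The wrist view shows the disc level (≤0.2°), with its flat edge at row 223, 26.5 mm from the TCP along -x, so the grasp is centred. I'll carry it to over the dock.

Request:
step_arm --pt "1 0 0.001 0.01 0 0 0" --pt "1 0 0.003 0.03 0 0 0" --pt "1 0 0.006 0.06 -0.005 0 0" --pt "1 0 0.01 0.1 -0.01 0 0" --pt "1 0 0.014 0.14 -0.015 0 0" --pt "1 0 0.018 0.18 -0.02 0 0" --pt "1 0 0.022 0.22 -0.025 0 0" --pt "1 0 0.026 0.26 -0.03 0 0" --pt "1 0 0.03 0.3 -0.035 0 0" --pt "1 0 0.034 0.335 -0.04 0 0" --pt "1 0 0.037 0.365 -0.045 0 0" --pt "1 0 0.039 0.385 -0.05 0 0"

```text
clock: 6.47
position: [0.5204, 0.0736, 0.2095]
ee_rot: [-1.223, 1.2, 1.227]
force: [0.6, 1.1, -1.1]
width: 0.148
```

```bash
python3 -c "
from h import *
plan([.5125,.2233,.21],np.radians(1.2))"
```

```text
pos [0.5204 0.0736 0.2095] q [-0.51   0.294  0.343  1.857 -0.116  1.012  1.474] F [ 0.56  1.14 -1.15] w 0.148
shift frac [-0.0005  0.0059  0.1873] turn frac [ 0.0005  0.0005 -0.0023] tool axes [[-0.0, -1.0, -0.02], [0.0, -0.02, 1.0], [-1.0, 0.0, 0.0]]
```

Request:
step_arm --pt "1 0 0.001 0.025 0 0 0" --pt "1 0 0.002 0.05 0 0 0" --pt "1 0 0.003 0.08 0 0 0" --pt "1 0 0.004 0.11 0 0 0" --pt "1 0 0.005 0.135 0 0 0" --pt "1 0 0.006 0.158 0 0 0" --pt "1 0 0.006 0.175 0 0 0" --pt "1 0 0.006 0.183 0 0 0" --pt "1 0 0.006 0.187 0 0 0" --pt "1 0 0.006 0.187 0 0 0" --pt "1 0 0.006 0.187 0 0 0"

```text
clock: 7.38
position: [0.5146, 0.2182, 0.2106]
ee_rot: [-1.222, 1.202, 1.221]
force: [0.2, 0.0, -1.2]
width: 0.15
```

```bash
python3 -c "
from h import *
s,im,W=wristP('w3');disc('w3',s,W)
plan([.5125,.2233,.1],np.radians(1.2))
m=(abs(W[...,0]-.512)<.13)&(abs(W[...,1]-.223)<.1)
for n,lo,hi in(('plate',.004,.014),('rim',.021,.032),('hump',.035,.05)):
    k=m&(W[...,2]>lo)&(W[...,2]<hi);print(n,k.sum(),W[k][:,2].mean(),cv2.minAreaRect(W[k][:,:2].astype(np.float32)*1000),W[k].min(0),W[k].max(0))
"
```

```text
disc n 5935 slope deg x,y [-0.04  0.05] z0 rel TCP -0.02645548911979369 rms 0.0005873317990789057 rect ((-5.6998443603515625, -0.4523582458496094), (40.08489990234375, 79.84974670410156), 0.9516574144363403) [-0.02602223 -0.04029171 -0.02797136] [ 0.01493219  0.03955095 -0.02492018]
pos [0.5147 0.218  0.2107] q [-0.717  0.344  0.293  1.776 -0.113  1.038  1.205] F [-0.31  0.06 -1.79] w 0.154
shift frac [0.1384 0.0027 0.0068] turn frac [-0.0046 -0.0006  0.    ] tool axes [[0.0, -1.0, -0.02], [-0.0, -0.02, 1.0], [-1.0, -0.0, -0.0]]
plate 9040 0.010094509083588747 ((531.1970825195312, 224.40280151367188), (176.50479125976562, 140.35401916503906), 1.5986169576644897) [0.44115744 0.15222308 0.0043538 ] [0.61748207 0.29672582 0.01399975]
rim 5202 0.025916501598114913 ((490.91717529296875, 225.55270385742188), (119.42621612548828, 84.9544448852539), 85.68661499023438) [0.45163307 0.16451454 0.0210029 ] [0.53739682 0.28308924 0.02896693]<string>:7: RuntimeWarning: Mean of empty slice.
  ret = ret.dtype.type(ret / rcount)
Traceback (most recent call last):
ValueError: zero-size array to reduction operation minimum which has no identity
```

View pics/w3.png

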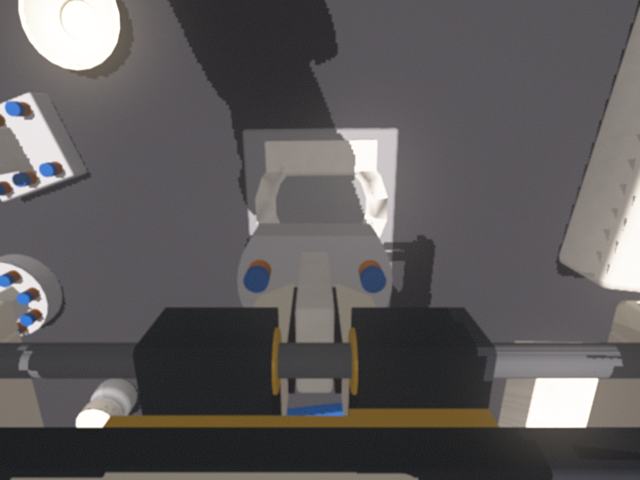

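The wrist view shows the collar at (320,195) straight behind the carrier, flats parallel. The wrist measures the dock about 1 mm off the top view, well within the flare. I'll descend to just above the rim.

Request:
step_arm --pt "1 0.01 0.0032 0.004 -0.005 0 0" --pt "1 0.03 0.0032 0.0075 -0.005 0 0" --pt "1 0.055 0.0032 0.0075 -0.005 0 0" --pt "1 0.08 0.0032 0.0075 -0.005 0 0" --pt "1 0.105 0.0032 0.0075 -0.005 0 0" --pt "1 0.125 0.0032 0.0075 -0.005 0 0" --pt "1 0.14 0.0032 0.0075 -0.005 0 0" --pt "1 0.15 0.0032 0.0075 -0.005 0 0" --pt "1 0.15 0.0032 0.0075 -0.005 0 0" --pt "1 0.15 0.0032 0.0075 -0.005 0 0"

```text
clock: 8.27
position: [0.5118, 0.2249, 0.0906]
ee_rot: [-1.226, 1.199, 1.226]
force: [0.8, -0.1, -1.7]
width: 0.154
```

```bash
python3 -c "
from h import *
s,im,W=wristP('w4');disc('w4',s,W)
plan([.512,.224,.0605],np.radians(1.2))
m=(abs(W[...,0]-.512)<.13)&(abs(W[...,1]-.223)<.1)
for n,lo,hi in(('plate',.004,.014),('rim',.0225,.03)):
    k=m&(W[...,2]>lo)&(W[...,2]<hi);print(n,k.sum(),W[k][:,2].mean(),cv2.minAreaRect(W[k][:,:2].astype(np.float32)*1000),W[k].min(0),W[k].max(0))
save('side','s4')
"
```

```text
disc n 5944 slope deg x,y [-0.03  0.07] z0 rel TCP -0.026471029238572818 rms 0.0005857239086327103 rect ((-5.814245223999023, -0.4234886169433594), (39.79893493652344, 79.96285247802734), 1.160505771636963) [-0.0262068  -0.04028453 -0.02798651] [ 0.01481182  0.03962671 -0.02493174]
pos [0.5122 0.2252 0.0912] q [-0.692  0.485  0.251  1.902 -0.167  0.774  1.244] F [ 0.7  -0.21 -1.49] w 0.152
shift frac [ 0.0384  0.0003 -0.0015] turn frac [0.0017 0.0002 0.0006] tool axes [[0.0, -1.0, -0.02], [0.0, -0.02, 1.0], [-1.0, -0.0, 0.0]]
plate 11882 0.00999667143447969 ((499.0511474609375, 223.24285888671875), (112.33158874511719, 140.45445251464844), 1.493655800819397) [0.44127851 0.15178371 0.00401166] [0.55544741 0.29487764 0.01399529]
rim 11525 0.026052116861776702 ((499.17156982421875, 223.12582397460938), (92.49671173095703, 118.54296875), 1.6242356300354004) [0.4516987  0.16411664 0.02250052] [0.54654377 0.2828716  0.02855204]
```

View pics/w4.png

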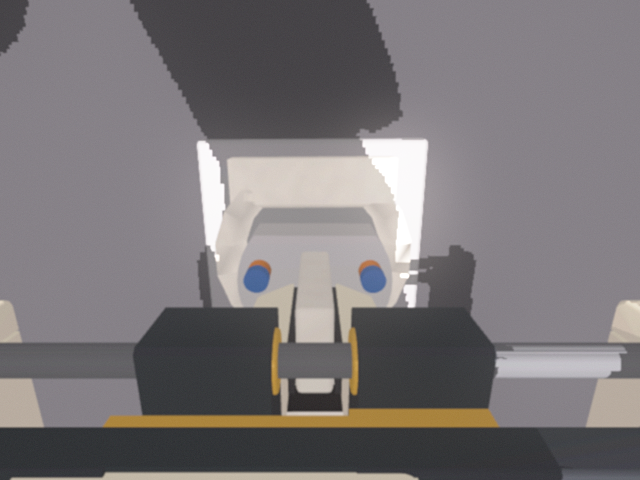

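View pics/s4.png

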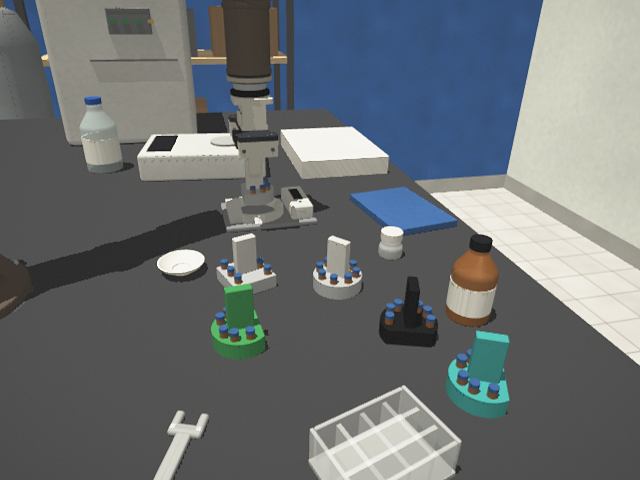

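Both views show the carrier just above the collar and centred within about 1.5 mm. I'll lower slowly with a -1.2 mm correction in y.

Request:
step_arm --pt "1 0.003 0 -0.0015 0 0 0" --pt "1 0.006 0 -0.0015 0 0 0" --pt "1 0.009 0 -0.0015 0 0 0" --pt "1 0.012 0 -0.0015 0 0 0" --pt "1 0.015 0 -0.0015 0 0 0" --pt "1 0.018 0 -0.0015 0 0 0" --pt "1 0.02 0 -0.0015 0 0 0" --pt "1 0.022 0 -0.0015 0 0 0" --pt "1 0.024 0 -0.0015 0 0 0" --pt "1 0.026 0 -0.0015 0 0 0" --pt "1 0.028 0 -0.0015 0 0 0" --pt "1 0.028 0 -0.0015 0 0 0"

```text
clock: 9.37
position: [0.5117, 0.2241, 0.068]
ee_rot: [-1.226, 1.199, 1.226]
force: [0.8, 0.1, -1.7]
width: 0.146
```

```bash
python3 -c "
from h import *
s,im,W=wristP('w5');disc('w5',s,W)
plan([.512,.224,.0605],np.radians(1.2))
print(s['ft_torque'])
m=(abs(W[...,0]-.512)<.13)&(abs(W[...,1]-.223)<.1)
k=m&(W[...,2]>.0245)&(W[...,2]<.0275)&(W[...,0]<.48);print(cv2.minAreaRect(W[k][:,:2].astype(np.float32)*1000))
"
```

```text
disc n 5935 slope deg x,y [0.06 0.1 ] z0 rel TCP -0.026438339656534946 rms 0.0005832392667619366 rect ((-5.818719863891602, -0.5096817016601562), (39.76940155029297, 79.7666244506836), 1.2382055521011353) [-0.02618799 -0.04026525 -0.02800018] [ 0.0148395   0.03950547 -0.02492925]
pos [0.5118 0.2241 0.0682] q [-0.682  0.517  0.24   1.921 -0.178  0.725  1.256] F [ 0.44 -0.14 -1.65] w 0.155
shift frac [ 0.0096 -0.0003 -0.0001] turn frac [ 0.0021 -0.0001 -0.0002] tool axes [[-0.0, -1.0, -0.02], [-0.0, -0.02, 1.0], [-1.0, 0.0, -0.0]]
[0.02526288 0.01257395 0.07153865]
((466.5472106933594, 223.48486328125), (28.3424072265625, 98.79348754882812), 0.873261570930481)
```

View pics/w5.png

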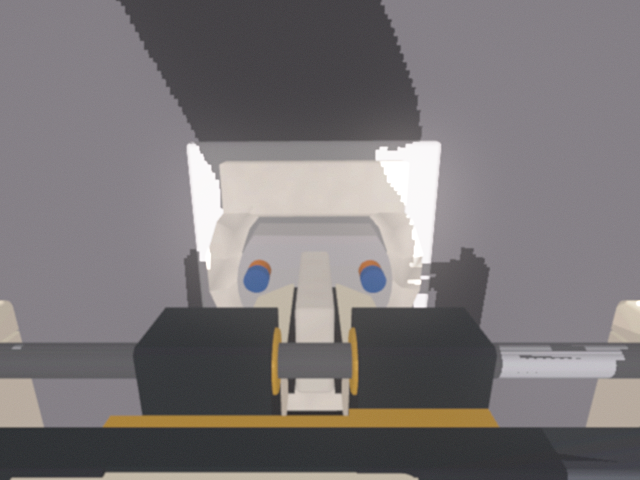

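No contact so far, and the underside is about 7.7 mm above the floor. Creeping down.

Request:
step_arm --pt "1 0.001 0 0 0 0 0" --pt "1 0.002 0 0 0 0 0" --pt "1 0.003 0 0 0 0 0" --pt "1 0.004 0 0 0 0 0" --pt "1 0.005 0 0 0 0 0" --pt "1 0.006 0 0 0 0 0" --pt "1 0.007 0 0 0 0 0" --pt "1 0.008 0 0 0 0 0" --pt "1 0.0085 0 0 0 0 0" --pt "1 0.0085 0 0 0 0 0"

```text
clock: 10.25
position: [0.5118, 0.2241, 0.0614]
ee_rot: [-1.226, 1.198, 1.226]
force: [-1.0, -0.8, -2.8]
width: 0.148
```

Request:
step_arm --pt "1 0.0004 0 0 0 0 0" --pt "1 0.0008 0 0 0 0 0" --pt "1 0.0012 0 0 0 0 0" --pt "1 0.0012 0 0 0 0 0"

```text
clock: 10.58
position: [0.5119, 0.2241, 0.0606]
ee_rot: [-1.226, 1.198, 1.226]
force: [0.2, -0.6, -1.2]
width: 0.148
```

Request:
step_arm --pt "1 0.0004 0 0 0 0 0" --pt "1 0.0008 0 0 0 0 0" --pt "1 0.0012 0 0 0 0 0" --pt "1 0.0012 0 0 0 0 0"

```text
clock: 10.92
position: [0.512, 0.2242, 0.0605]
ee_rot: [-1.226, 1.198, 1.226]
force: [-3.5, -0.9, 11.8]
width: 0.15
```

```bash
python3 -c "
from h import *
s,im,W=wristP('w6');disc('w6',s,W)
plan([.512,.224,.0605],np.radians(1.2))
"
```

```text
disc n 12733 slope deg x,y [11.95  0.16] z0 rel TCP -0.025115996409368298 rms 0.0018929676587258536 rect ((-17.98101043701172, 0.0186920166015625), (64.19157409667969, 99.80184173583984), 0.1460811346769333) [-0.04999951 -0.04995313 -0.03599955] [ 0.01421027  0.04988755 -0.02286301]
pos [0.512  0.2242 0.0606] q [-0.678  0.528  0.236  1.926 -0.183  0.708  1.26 ] F [-3.29 -0.54 11.58] w 0.151
shift frac [ 0.0001 -0.     -0.0002] turn frac [0.002  0.0005 0.0003] tool axes [[0.0, -1.0, -0.02], [0.0, -0.02, 1.0], [-1.0, -0.0, 0.0]]
```

Contact came at 12 N with the TCP at 0.0605, so the underside is at 0.010, the floor height expected. I'll relieve the push and open.

Request:
step_arm --pt "1 -0.0006 0 0 0 0 0" --pt "1 -0.0008 0 0 0 0 0" --pt "0.6 -0.0008 0 0 0 0 0" --pt "0.4 -0.0008 0 0 0 0 0" --pt "0.2 -0.0008 0 0 0 0 0" --pt "0 -0.0008 0 0 0 0 0" --pt "0 -0.0008 0 0 0 0 0" --pt "0 -0.0008 0 0 0 0 0" --pt "0 -0.0008 0 0 0 0 0" --pt "0 -0.0008 0 0 0 0 0" --pt "0 -0.0008 0 0 0 0 0"

```text
clock: 11.88
position: [0.5119, 0.2241, 0.0602]
ee_rot: [-1.226, 1.198, 1.226]
force: [0.1, 0.2, -0.3]
width: 0.502
```

Released with no residual force. I'll retreat straight up.

Request:
step_arm --pt "0 -0.01 0 0 0 0 0" --pt "0 -0.025 0 0 0 0 0" --pt "0 -0.05 0 0 0 0 0" --pt "0 -0.08 0 0 0 0 0" --pt "0 -0.11 0 0 0 0 0" --pt "0 -0.14 0 0 0 0 0" --pt "0 -0.17 0 0 0 0 0" --pt "0 -0.19 0 0 0 0 0" --pt "0 -0.2 0 0 0 0 0" --pt "0 -0.2 0 0 0 0 0"

```text
clock: 12.72
position: [0.5128, 0.2245, 0.2224]
ee_rot: [-1.226, 1.195, 1.225]
force: [0.1, 0.4, -0.1]
width: 0.501
```

```bash
python3 -c "
from h import *
s,im,W=wristP('w7')
save('side','s7');
a=(abs(W[...,0]-.512)<.06)&(abs(W[...,1]-.223)<.06)
k=a&(W[...,2]>.08)&(W[...,2]<.12);print('bar',k.sum(),np.median(W[k],0),cv2.minAreaRect(W[k][:,:2].astype(np.float32)*1000))
k=a&(W[...,2]>.029)&(W[...,2]<.039)&(np.hypot(W[...,0]-.512,W[...,1]-.223)<.041);A=W[k]
p=np.linalg.lstsq(np.c_[A[:,:2]-[.512,.223],np.ones(len(A))],A[:,2],rcond=None)[0]
print('disc',k.sum(),p,np.degrees(p[:2]),np.median(A[:,2]),cv2.minAreaRect(A[:,:2].astype(np.float32)*1000))
t=cv2.imread('pics/s7.png');cv2.imwrite('pics/s7c.png',cv2.resize(t[130:260,180:360],(800,578),interpolation=cv2.INTER_CUBIC))
print(status.observe()['clock'],status.observe()['force'])
"
```

```text
bar 884 [0.51012642 0.22384802 0.0959005 ] ((512.0606079101562, 224.103515625), (35.832000732421875, 13.842597961425781), 1.3362746238708496)
disc 3144 [0.00922163 0.00173376 0.03413299] [0.52836058 0.09933707] 0.03410472888265373 ((519.4957885742188, 224.0377197265625), (66.36297607421875, 79.57756042480469), 1.3945857286453247)
12.8167 [-1.32430842  0.20271709 -0.09187879]
```

View pics/w7.png

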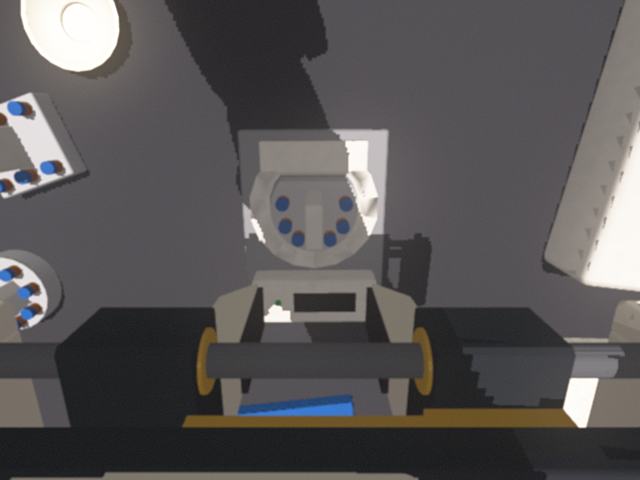

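View pics/s7c.png

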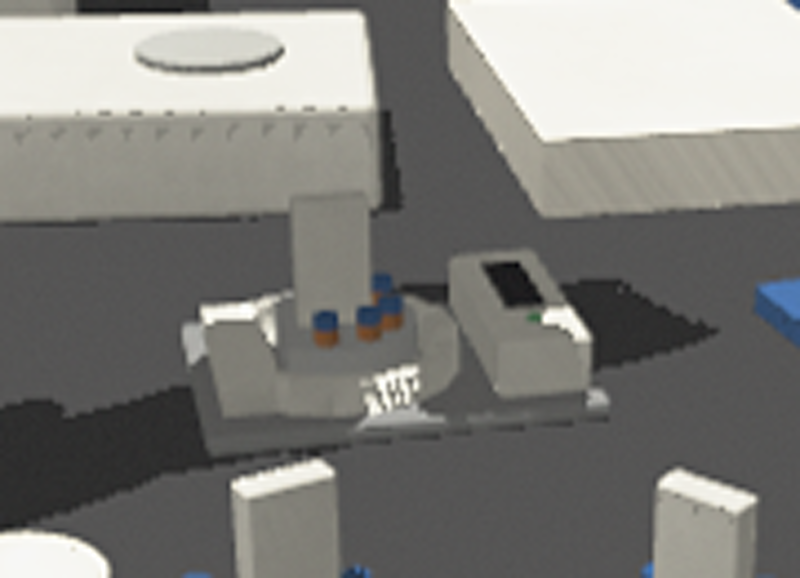

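Both views show the carrier inside the collar, flat against flat (wrist (315,205)). Disc top is 34.1 mm (expected 34), bar top 95.9 mm (expected 96) and yaw 1.3° against the dock's 1.2°. Handing in.

```bash
python3 -c "
from h import *
print(arm.sign_off())"
```

```text
the job is handed in; nothing more can be done
None
```

The grey D-shaped carrier is in the dock's collar, flat to flat, released, and the job is handed in. I gripped it by its bar, carried it over the other carriers, lowered it slowly to the dock floor and retreated straight up. The arm clock read about 12.8 s.

- **Seating:** the disc top measured 34.1 mm and the bar top 95.9 mm, against 34 and 96 mm expected when fully home.
- **Alignment:** the carrier's yaw is 1.3° against the dock's 1.2°. The bar is centred at (0.512, 0.224).
- **Forces:** the highest reading at the end of a move was about 12 N, when it touched the floor. After release it was about 0 N.
- **Bystanders:** I did not go near the round or square carrier and saw no movement in the images, but I did not measure their positions again.

**Checks that disagreed:**
- The final plane fit read 0.5° of tilt. I put that down to vial sides in the depth mask, because the same disc read 0.1° or less over the dock before contact.
- An earlier fit at contact read 12° because it included the collar rim, so I ignored it.
- The wrist and top cameras differed by 1–2 mm on the dock's position, which is within the calibration and the collar's flare.

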